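Lay a honey jar over the prop bar for its leak check

ROBOT

A 6-joint arm with a two-finger parallel gripper is mounted at the origin on the work surface. World frame = base frame: x ahead of the robot, y to its left, z up, the work surface at z = 0. Lengths are in mm, angles in degrees, forces in N, time in s.
With the tool pointing down it reaches from about 350 to 850 mm from the base axis. Payload 8.1 kg.
Tool frame: the origin (TCP) lies at the centre of the arm's flange, where the gripper is bolted on; the fingertips stand 173 mm ahead of it and the grasp point (between the pads) lies 155 mm ahead of it; z points along the fingers, y is the line along which they close (so a half turn about z gives the same grasp; the last joint's range is limited). The gripper opens to 85 mm and grips with 20 to 120 N. Pads are 22 mm wide; open, the fingers measure 114 mm over their backs; the gripper's body (76 mm by 85 mm) begins 54 mm behind the grasp point. The pads swing forward as they close: fully open they stand 13 mm farther back than shut.
Start: joints at [-78.69, 7.471, 85.268, -0, 87.261, -4.893], TCP at [167.448, -576.167, 404.692] pointing down, gripper open.
Joint ranges: [-169.43, 169.43], [-51.17, 129.36], [1.28, 143.12], [-76.62, 256.62], [0, 156.53], [-152.29, 152.29]. Speed limits (degrees/s): [136.94, 136.94, 159.86, 180, 180, 180].

INTERFACE

Orientations are given as [roll, pitch, yaw] about the fixed x, y, z axes, in that order (R = Rz(yaw) Ry(pitch) Rx(roll)).
In Python, from bench import * gives the robot as it stands.
- The arm moves only by the shell command python3 -m jog 'ROWS' [FORCE]. ROWS is text: rows parted by semicolons, each of 7 numbers parted by spaces: the shift along the tool's x, y, z scaled (see below), then the turn, a rotation vector about the tool's x, y, z scaled (see below), then the closure, from -1 (fully open) to 1 (shut). In form: tx ty tz wx wy wz hand; .... A call has 1 to 5 rows; each row shifts and turns the commanded pose from where the row before left it, along the tool's axes as they then stand; what a row does not reach is not made up. The controller multiplies each number of a shift by 0.1 m and each number of a turn by 60 degrees. A row lasts 1/8 s, in which the tool goes at most 62.5 mm and 10.7 degrees, less where a joint would pass 70% of its speed; a pose out of reach is approached as far as the arm can. A call with a number of a shift or a turn outside -1 to 1 is refused whole. A call with a gripper value outside its range is refused whole. The fingers move at their own pace and stop on an object; FORCE is the grip in N (left out, the last holds). Time passes only in rows, so rows that do not move let the fingers close. It gives the time, the measured TCP pose, the force, the opening and the grip force at its end, in the units of the state.
- sense(): the state, without advancing time (a new reading comes with each control period).
- snapshot(name): name is "scene" or "top" or "wrist"; returns a dict with "img" (384x512x3 uint8, red, green, blue), "fx", "fy", "cx", "cy" (pixels), "extrinsics" (4x4, takes a point from camera to world coordinates). Camera axes: x right, y down, z forward; pixel columns grow to the right and rows downward; lengths in mm; the calibration is good to about 2 mm. A picture is of the moment at which its call begins. There is no depth.
- hand_in(): hands the job in; it is judged then, once.
The state is a dict: "time": time; "joint_pos": joint angles; "qd": joint speeds; "joint_efforts": joint torques, N m; "tool_pos": TCP position; "tcp_rot": TCP orientation; "ft_force": force on the tool from outside, world axes, zero at the start; "wrist_torque": the same for the moment, N m; "finger_gap": finger opening in mm; "grip_force": force on a finger pad.
Only numpy, scipy, OpenCV 4.12 (cv2) and the standard library are available. Lean on these libraries where they do the work, as an engineer would, in place of code of your own. Each camera call takes 0.05 s, during which the arm holds its last target. There are 200 camera calls.

TASK

Set up the six-sided honey jar for its leak check: pull the rack's tray fully out by its handle, slide the jar squarely up to the low bar across the tray, and push it over the bar, away from the handle and without throwing it, so that it rests on its side with its base end propped on the bar and its lid down on the tray floor behind. Leave the tray out, the round jar standing in it and the other things on the bench where they are, and let go of everything.

Things in the scene. Friction and masses are not known exactly. Their poses are not given: they have to be found in the camera images.
- rack: Fixed wire rack 390 mm wide, 300 mm deep. Origin: middle of its front edge, at bench height; x points back into the rack, away from the handle side, y left along the front edge, z up. Its wire deck begins at the front edge (x = 0): front rim rods at heights 186 to 229 mm, flat cartons on the back part up to 246 mm. Corner posts of 18 mm diameter at y = +-195 mm. The tray runs under the deck.
- tray (a joint): How far the tray is drawn out of the rack, along the rack's -x, in m: 0 is in, 0.14 the end stop; it starts nearly in. The stiff slides hold the tray where it is left and take 8 N (a little more with speed) to move either way: pushing on the jar or bar with less leaves the tray, harder drives it back in.
- handle (a point): Middle of the tray's handle: a round level steel bar, 10 mm diameter, 130 mm long along the rack's y, 52 mm above the bench, 40 mm in front of the tray's front panel, on stems 55 mm either side of the middle. Moves with the tray; axes as the rack's. The panel is 8 mm thick, its top 60 mm above the bench.
- bar (a point): Middle of the near top edge of the square prop bar across the tray: 8 mm high over the tray floor, 12 mm thick (point x 0 to 12 mm; axes as the rack's), 156 mm behind the panel's outer face; the tray goes on to x = 134 mm. Tray floor 18 mm, side walls 44 mm above the bench. With the tray fully out the edge is 12 mm inside the deck's front edge: a vertical tool cannot follow the jar there.
- hexjar: Six-sided glass honey jar with brass lid, standing in the left or right half of the tray, its flat 15 to 40 mm short of the bar. Origin: centre of its base; z from base to lid. 60 mm across flats, 98 mm high: six-sided up to 76 mm, round lid 54 mm wide from 83 to 98 mm. Flats face its own x and -x, within 7 degrees of the rack's x. 0.25 to 0.4 kg, centre of mass 44 mm up.
- hexjar_mid (a point): Centre of the six-sided jar, on its axis, 49 mm from its base. Pushed low down the jar slides on the tray floor at 1 to 3 N; pushed more than about 40 mm above the floor it may tip before it has reached the bar. Past its balance (about 45 degrees) it goes over the bar by itself.
- roundjar: A smaller round jar of the same glass and lid, 53 mm diameter, 75 mm high, standing in the other half of the tray. Origin: centre of its base. It is to stay standing.
- carton1: Gift carton 74 x 74 x 105 mm standing on the bench left of the rack. Origin: centre of its underside. Leave alone.
- carton2: A second such carton, left in front. Leave alone.
- benchjar: A round jar 53 mm diameter, 75 mm high, on the bench right of the rack. Leave alone.
- labelroll: Paper label roll, 90 mm diameter, 40 mm high, on the bench right in front of the rack. Leave alone.
- tapedispenser: Black tape dispenser 150 x 55 x 90 mm on the bench right of the rack. Leave alone.
- sparelid: Spare jar lid, 54 mm diameter, 15 mm high, on the bench left in front. Leave alone.
There are look-alikes about, which are no part of the job. Leave any blue or purple look-alike of the roundjar alone.

How it is judged:
By the outcome, as a careful person would: the job done as asked, in the order asked, and still so for the second after the job is handed in, with the robot touching nothing.
It also fails if it takes over 67 s, if anything falls off the work surface, if the arm or the gripper's body presses on something with over 40 N, if the wrist force passes 120 N, or if a joint passes its speed limit or range.

## Working session

There is one attempt and no reset: what is moved stays moved. The work goes in short steps, Python scripts to look and compute and a shell command to move; the robot and the scene stay as the last step left them, time stands still between calls to the robot, and variables do not carry over. Pictures are saved under pics/ and viewed, at most 10 in all, crops included, and the job is handed in when it is done.

```bash
mkdir -p pics; ls; python3 - <<'E'
from bench import *
import cv2,numpy as np
for n in("scene","top"):
    s=snapshot(n); cv2.imwrite(f"pics/{n}0.png",s["img"][:,:,::-1]); print(n,s["fx"],s["cx"],s["cy"],np.round(s["extrinsics"],3).tolist())
print(sense())
E
```

```text
pics
scene 437.9896835525608 250.5686565864317 192.45689434823126 [[0.667, 0.501, -0.552, 1307.78], [0.745, -0.431, 0.509, -640.344], [0.017, -0.751, -0.661, 957.74], [0.0, 0.0, 0.0, 1.0]]
top 463.15217097980604 255.42935174545536 189.87957164767263 [[-0.014, -0.997, 0.079, 499.527], [-1.0, 0.015, 0.021, 11.274], [-0.022, -0.078, -0.997, 1228.757], [0.0, 0.0, 0.0, 1.0]]
{'time': 0.1, 'joint_pos': array([-7.86915183e+01,  7.51192411e+00,  8.53240376e+01, -9.24692450e-04,
        8.72595478e+01, -4.89413029e+00]), 'qd': array([-0.02546937, -0.06685245, -0.19064919, -0.01722696,  0.00487367,
        0.10006605]), 'joint_efforts': array([ 9.65095933e-04, -5.70953214e+01, -5.01941299e+01, -3.61366574e-04,
        8.18056025e-03, -2.22783029e-05]), 'tool_pos': array([ 167.38884827, -575.96733564,  403.72758834]), 'tcp_rot': array([-1.79904760e+02, -7.22818609e-03,  1.62026509e+01]), 'ft_force': array([-0.04931237, -0.16976353,  0.09700989]), 'wrist_torque': array([0.02822745, 0.02093913, 0.00728117]), 'grip_force': 0.0, 'finger_gap': 85.41034265007694}
```

View pics/scene0.png

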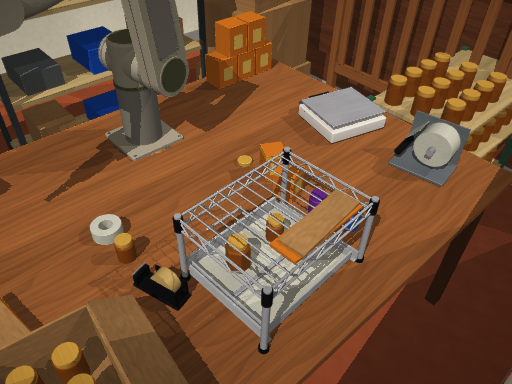

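View pics/top0.png

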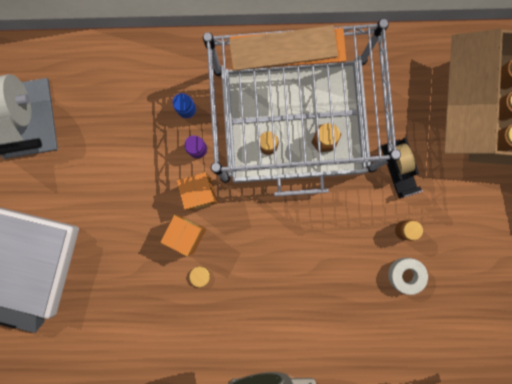

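The scene view shows the rack with post tops at (180,217) front right, (288,155) front left, (267,295) and (375,203) back. The top view shows the handle at about (302,191), the hex jar at (327,137) in the right half, the round jar at (269,142), and front posts at (216,169) and (395,156). Next I'll enlarge the top view for measuring.

```bash
cat > h.py <<'E'
from bench import *
import cv2,numpy as np
from scipy.spatial.transform import Rotation as Ro
def ray(s,u,v):
    E=s["extrinsics"]; d=E[:3,:3]@np.array([(u-s["cx"])/s["fx"],(v-s["cy"])/s["fy"],1]); return E[:3,3],d/np.linalg.norm(d)
def onz(s,u,v,z):
    o,d=ray(s,u,v); return o+d*(z-o[2])/d[2]
def tri(a,b):
    (o,d),(p,e)=a,b; t=np.linalg.lstsq(np.c_[d,-e],p-o,rcond=None)[0]
    return (o+d*t[0]+p+e*t[1])/2, np.linalg.norm(o+d*t[0]-p-e*t[1])
E
python3 - <<'E'
from h import *
s=snapshot("scene");t=snapshot("top")
for n,a,b in(("FR",(180,217),(395,156)),("FL",(288,154),(216,169)),("BR",(267,293),(384,25)),("BL",(375,202),(209,39)),("hex",(238,238),(327,130)),("round",(275,215),(269,136))):
    print(n,*[np.round(x,1) for x in tri(ray(s,*a),ray(t,*b))])
for u,v in((276,193.5),(327,190)): print(onz(t,u,v,52).round(1))
c=t["img"][20:205,195:425,::-1]; cv2.imwrite("pics/topc.png",cv2.resize(c,None,fx=3.2,fy=3.2,interpolation=cv2.INTER_CUBIC))
E
```

```text
FR [ 650.4 -266.7  227.7] 9.7
FL [629.6 122.  213.7] 6.5
BR [ 943.4 -256.7  225. ] 4.0
BL [921.8 134.  223.1] 5.1
hex [ 726.3 -141.3  127.8] 5.8
round [717.5  -1.1 114.2] 3.5
[582.5 -15.8  52. ]
[ 589.4 -145.4   52. ]
```

View pics/topc.png

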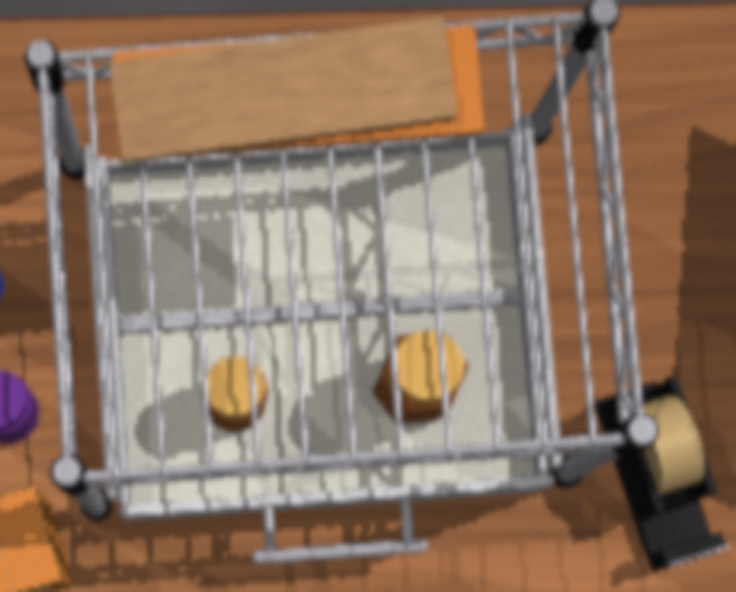

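The crop shows the hex jar (right) with its flats about square to the tray, the prop bar running behind both jars, and the handle in front of the panel. Front posts and handle agree on a rack yaw of about +3.05°, with the handle middle at about (586,-81,52). Next comes a helper that turns a target pose into tool-frame shifts and turns.

```bash
cat >> h.py <<'E'
YAW=3.05
def axes(yaw=YAW):
    c,s=np.cos(np.radians(yaw)),np.sin(np.radians(yaw)); return np.array([c,s,0]),np.array([-s,c,0]),np.array([0,0,1.])
def pose(pt,tilt,ahead=155,across=False,yaw=YAW):
    """TCP pose with the point 'ahead' on the tool axis at pt, tool tilted forward; across: fingers close along rack y"""
    X,Y,Z=axes(yaw); a=np.radians(tilt); z=np.sin(a)*X-np.cos(a)*Z
    x=Y if not across else np.cross(-Y,z)   # across: tool y = -Y
    R=np.c_[x,np.cross(z,x),z]; return np.array(pt)-ahead*z,R
def go(p,R):
    s=sense(); R0=Ro.from_euler("xyz",s["tcp_rot"],degrees=True).as_matrix()
    w=np.degrees(Ro.from_matrix(R0.T@R).as_rotvec())
    print("t",round(s["time"],2),"turn",(w/60).round(3),"shift now-axes",(R0.T@(p-s["tool_pos"])/100).round(3),"shift goal-axes",(R.T@(p-s["tool_pos"])/100).round(3),"goal",p.round(1))
E
python3 - <<'E'
from h import *
p,R=pose((586,-80.6,52),20); go(p-70*R[:,2],R)
X,Y,Z=axes(); R1=np.c_[Y,np.cross(-Z,Y),-Z]; go(p-70*R[:,2],R1)
E
```

```text
t 0.2 turn [-0.283  0.223 -1.267] shift now-axes [ 4.653 -3.763  1.411] shift goal-axes [4.725 2.972 2.578] goal [509.2 -84.7 263.4]
t 0.2 turn [-1.000e-03 -1.000e-03 -1.281e+00] shift now-axes [ 4.653 -3.763  1.411] shift goal-axes [4.725 3.674 1.406] goal [509.2 -84.7 263.4]
```

```bash
python3 -m jog '0 0 0 0 0 -0.16 0.3;0 0 0 0 0 -0.16 0.3;0 0 0 0 0 -0.16 0.3;0 0 0 0 0 -0.16 0.3;0 0 0 0 0 -0.16 0.3' 60
python3 -m jog '0 0 0 0 0 -0.16 0.3;0 0 0 0 0 -0.16 0.3;0 0 0 0 0 -0.16 0.3;0.4 0.3 0 0 0 0 0.3;0.4 0.3 0 0 0 0 0.3'
python3 -m jog '0.4 0.3 0 0 0 0 0.3;0.4 0.3 0 0 0 0 0.3;0.4 0.3 0 0 0 0 0.3;0.4 0.3 0 0 0 0 0.3;0.4 0.3 0 0 0 0 0.3'
python3 -m jog '0.4 0.3 0 0 0 0 0.3;0.4 0.3 0 0 0 0 0.3;0.4 0.3 0 0 0 0 0.3;0 0 0 -0.167 0 0 0.3;0 0 0 -0.167 0 0 0.3'
python3 - <<'E'
from h import *
p,R=pose((586,-80.6,52),20); go(p-70*R[:,2],R)
E
```

```text
time: 0.82
tool_pos: [167.4, -576.1, 404.4]
tcp_rot: [-180.0, -0.0, 64.5]
ft_force: [-0.5, 0.4, -0.8]
finger_gap: 29.8
grip_force: 0.0
time: 1.45
tool_pos: [223.4, -492.3, 404.1]
tcp_rot: [-180.0, -0.0, 92.9]
ft_force: [0.9, 0.1, 1.1]
finger_gap: 29.7
grip_force: 0.0
time: 2.08
tool_pos: [363.1, -284.0, 404.6]
tcp_rot: [180.0, 0.0, 93.0]
ft_force: [1.1, -0.5, 0.3]
finger_gap: 29.8
grip_force: 0.0
time: 2.7
tool_pos: [446.9, -159.8, 404.5]
tcp_rot: [159.7, 0.0, 93.2]
ft_force: [0.2, 0.1, 0.1]
finger_gap: 30.0
grip_force: 0.0
t 2.7 turn [ 0.005 -0.001  0.002] shift now-axes [0.716 0.132 1.553] shift goal-axes [0.717 0.14  1.552] goal [509.2 -84.7 263.4]
```

```bash
python3 -m jog '0.36 0.07 0.2 0 0 0 0.3;0.36 0.07 0.2 0 0 0 0.3;0 0 0.4 0 0 0 0.3;0 0 0.4 0 0 0 0.3;0 0 0.35 0 0 0 0.3'
python3 -m jog '0 0 0 0 0 0 0.3'
python3 - <<'E'
from h import *
p,R=pose((586,-80.6,52),20); go(p,R)
s=snapshot("wrist"); cv2.imwrite("pics/w1.png",s["img"][:,:,::-1]); np.save("w1.npy",s,allow_pickle=True)
E
```

```text
time: 3.32
tool_pos: [508.6, -85.2, 262.4]
tcp_rot: [160.0, -0.0, 93.0]
ft_force: [-0.7, 0.0, 0.7]
finger_gap: 29.6
grip_force: 0.0
time: 3.45
tool_pos: [507.2, -85.0, 260.4]
tcp_rot: [160.3, -0.1, 93.0]
ft_force: [-0.8, 0.5, 0.6]
finger_gap: 29.7
grip_force: 0.0
t 3.45 turn [-0.006 -0.002 -0.001] shift now-axes [0.    0.033 0.678] shift goal-axes [0.002 0.029 0.678] goal [533.1 -83.4 197.7]
```

View pics/w1.png

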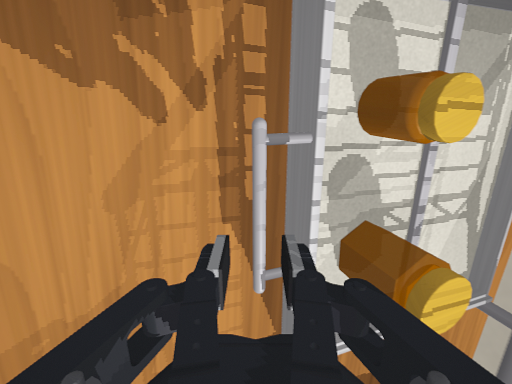

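The wrist view shows the handle bar from (260,122) to (260,290), between the open fingers in x. I'll check it against the z=52 plane.

```bash
python3 - <<'E'
from h import *
s=np.load("w1.npy",allow_pickle=True).item()
a,b=onz(s,260.5,124,52),onz(s,259,288,52); print(a,b,(a+b)/2)
p,R=pose((a+b)/2*[1,1,0]+[0,0,52],20); go(p,R)
E
```

```text
[581.2225726  -13.86786203  52.        ] [ 587.55967863 -145.56976716   52.        ] [584.39112562 -79.71881459  52.        ]
t 3.5 turn [-0.003 -0.001 -0.001] shift now-axes [0.015 0.002 0.691] shift goal-axes [0.015 0.001 0.691] goal [531.5 -82.5 197.7]
```

```bash
python3 -m jog '0 0.01 0.34 0 0 0 0.3;0 0.01 0.34 0 0 0 0.3;0 0 0 0 0 0 1;0 0 0 0 0 0 1;0 0 0 0 0 0 1' 50
python3 - <<'E'
from h import *
X,Y,Z=axes(); s=sense(); R0=Ro.from_euler("xyz",s["tcp_rot"],degrees=True).as_matrix(); print(-1.3*R0.T@X, s["finger_gap"],s["tool_pos"])
E
```

```text
time: 4.12
tool_pos: [532.4, -84.1, 200.0]
tcp_rot: [160.1, -0.0, 93.0]
ft_force: [7.9, -1.3, -23.9]
finger_gap: 8.5
grip_force: 48.2
[-1.04000058e-03 -1.22245367e+00 -4.42273603e-01] 8.518968372293475 [532.35808786 -84.11518132 200.00326817]
```

```bash
python3 -m jog '0 -0.16 -0.06 0 0 0 1;0 -0.16 -0.06 0 0 0 1;0 -0.16 -0.06 0 0 0 1;0 -0.16 -0.06 0 0 0 1;0 -0.16 -0.06 0 0 0 1'; python3 -m jog '0 -0.1 -0.036 0 0 0 1;0 -0.1 -0.036 0 0 0 1;0 -0.06 -0.022 0 0 0 1'
```

```text
time: 4.75
tool_pos: [446.0, -88.7, 200.1]
tcp_rot: [160.2, -0.0, 93.0]
ft_force: [9.5, -5.6, -28.7]
finger_gap: 8.0
grip_force: 51.6
time: 5.12
tool_pos: [418.6, -90.2, 200.0]
tcp_rot: [160.1, 0.0, 93.0]
ft_force: [10.0, -5.7, -30.2]
finger_gap: 7.5
grip_force: 51.7
```

```bash
python3 -m jog '0 -0.06 -0.022 0 0 0 1;0 -0.05 -0.018 0 0 0 1'; python3 -m jog '0 -0.04 -0.014 0 0 0 1;0 -0.04 -0.014 0 0 0 1';python3 -m jog '0 -0.03 -0.01 0 0 0 1'
```

```text
time: 5.38
tool_pos: [407.1, -90.8, 200.0]
tcp_rot: [160.1, 0.0, 93.0]
ft_force: [9.0, -6.4, -28.8]
finger_gap: 8.1
grip_force: 51.7
time: 5.62
tool_pos: [398.7, -91.3, 200.0]
tcp_rot: [160.1, 0.0, 93.0]
ft_force: [10.0, -5.9, -29.0]
finger_gap: 8.0
grip_force: 51.8
time: 5.75
tool_pos: [395.6, -91.4, 200.0]
tcp_rot: [160.1, 0.0, 93.0]
ft_force: [8.8, -6.0, -27.8]
finger_gap: 8.0
grip_force: 51.8
```

```bash
python3 -m jog '0 -0.03 -0.01 0 0 0 1';python3 -m jog '0 -0.03 -0.01 0 0 0 1'; python3 -m jog '0 -0.03 -0.01 0 0 0 1'
python3 - <<'E'
from h import *
t=snapshot("top"); np.save("t2.npy",t,allow_pickle=True)
c=t["img"][20:250,195:425,::-1]; cv2.imwrite("pics/t2.png",cv2.resize(c,None,fx=2.6,fy=2.6,interpolation=cv2.INTER_CUBIC))
E
```

```text
time: 5.88
tool_pos: [393.6, -91.5, 200.6]
tcp_rot: [159.9, 0.0, 92.9]
ft_force: [20.6, 2.3, -26.6]
finger_gap: 7.5
grip_force: 50.2
time: 6.0
tool_pos: [392.0, -91.5, 202.0]
tcp_rot: [159.6, 0.0, 92.9]
ft_force: [34.8, 8.8, -24.5]
finger_gap: 8.2
grip_force: 50.4
time: 6.12
tool_pos: [390.3, -91.7, 203.6]
tcp_rot: [159.3, 0.0, 92.9]
ft_force: [54.7, 11.0, -42.0]
finger_gap: 8.1
grip_force: 47.8
```

View pics/t2.png

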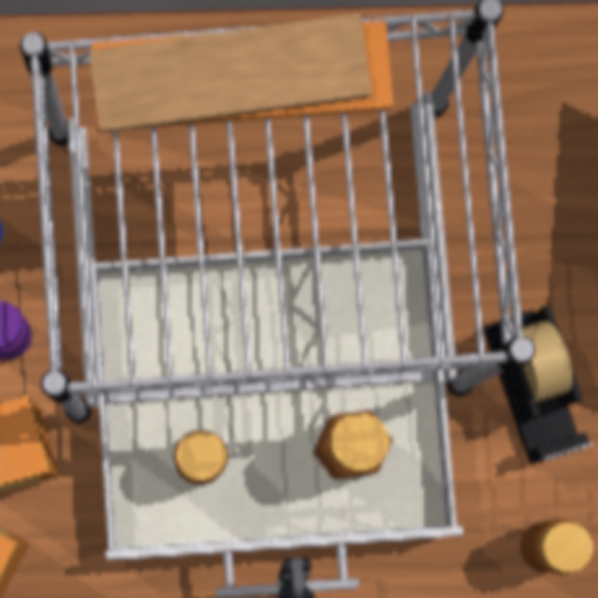

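The tray is at its end stop: the force rose to 55 N with no further travel. In the crop, the hex jar's lid is at about (360,443), the round jar's lid at (201,457) with the jar still standing, and the handle runs (218,592)–(355,583). I'll relax the pull, let go and back off, then measure the lids by colour.

```bash
python3 -m jog '0 0.07 0.025 0 0 0 1;0 0 0 0 0 0 0.3;0 0 0 0 0 0 0.3;0 0 0 0 0 0 0.3'; python3 -m jog '0 0 -0.5 0 0 0 0.3;0 0 -0.5 0 0 0 0.3;0 0 0 0 0 0 0.3'
python3 - <<'E'
from h import *
t=snapshot("top"); np.save("t3.npy",t,allow_pickle=True); im=t["img"]
hsv=cv2.cvtColor(im,cv2.COLOR_RGB2HSV)
X,Y,Z=axes()
def rel(p): return np.dot(p,X).round(1),np.dot(p,Y).round(1)
m=cv2.inRange(hsv,(15,120,170),(28,255,255)); n,l,st,c=cv2.connectedComponentsWithStats(m)
for i in range(1,n):
    if st[i,4]>100:
        z=116 if c[i][0]>300 else 93
        print("lid",st[i],c[i],onz(t,*c[i],z).round(1),rel(onz(t,*c[i],z)))
for u,v in((218,592),(355,583)):
    p=onz(t,u/2.6+195,v/2.6+20,52);print("handle",p,rel(p))
for u,v in((108,556),(460,532)):
    p=onz(t,u/2.6+195,v/2.6+20,60);print("panel",p,rel(p))
print(rel([394.5,-91.5,0]))
E
```

```text
time: 6.68
tool_pos: [395.5, -91.8, 201.7]
tcp_rot: [159.9, 0.0, 93.0]
ft_force: [1.4, 0.4, -0.1]
finger_gap: 29.8
grip_force: 0.0
time: 7.05
tool_pos: [361.9, -94.2, 300.0]
tcp_rot: [159.5, 0.3, 93.0]
ft_force: [0.1, -0.0, -0.2]
finger_gap: 30.3
grip_force: 0.0
lid [323 179  22  19 342] [333.02046784 187.89473684] [ 589.4 -151.5  116. ] (np.float64(580.5), np.float64(-182.6))
lid [263 187  19  15 235] [271.95319149 193.6       ] [579.5  -5.   93. ] (np.float64(578.4), np.float64(-35.8))
lid [404 221  20  19 294] [413.42517007 229.99659864] [ 486.1 -339.1  116. ] (np.float64(467.3), np.float64(-364.5))
lid [190 266  20  21 331] [199.32628399 276.12084592] [381.1 174.8  93. ] (np.float64(389.8), np.float64(154.3))
handle [445.40582328 -20.66254325  52.        ] (np.float64(443.7), np.float64(-44.3))
handle [ 452.38768721 -153.29950428   52.        ] (np.float64(443.6), np.float64(-177.2))
panel [481.70636432  85.26683669  60.        ] (np.float64(485.6), np.float64(59.5))
panel [ 500.20700311 -254.20338481   60.        ] (np.float64(486.0), np.float64(-280.5))
(np.float64(389.1), np.float64(-112.4))
```

All sizes agree. In rack-x the handle is at 443.7 and the panel face at 484–486, so the bar's near edge is at about 640. The hex jar's centre is at 580.5 / -182.6, which puts its flat about 29 mm short of the bar, inside the stated range. Next I'll set up the low push with shut fingers, tilted 25°.

```bash
cat >> h.py <<'E'
def W(x,y,z):
    X,Y,Z=axes(); return x*X+y*Y+z*Z
E
python3 - <<'E'
from h import *
go(*pose(W(526,-182.6,150),25,173,True)); print(sense()["joint_pos"].round(1))
E
```

```text
t 7.1 turn [-0.058  0.064  1.499] shift now-axes [-0.694  0.941  0.252] shift goal-axes [0.917 0.696 0.325] goal [ 462.  -158.2  306.8]
[-27.7 -39.8 136.4  11.   66.  -33.6]
```

```bash
python3 -m jog '-0.347 0.47 0.126 0 0 0 1;-0.347 0.47 0.126 0 0 0 1;0 0 0 0 0 0.165 1;0 0 0 0 0 0.165 1;0 0 0 0 0 0.165 1' 20;python3 -m jog '0 0 0 0 0 0.165 1;0 0 0 0 0 0.165 1;0 0 0 0 0 0.165 1;0 0 0 0 0 0.165 1;0 0 0 0 0 0.165 1'
python3 -m jog '0 0 0 0 0 0.165 1;0 0 0 0 0 0 1'
python3 - <<'E'
from h import *
go(*pose(W(526,-182.6,150),25,173,True)); print(sense()["joint_pos"].round(1))
E
```

```text
time: 7.72
tool_pos: [457.1, -154.7, 301.1]
tcp_rot: [162.7, -9.9, 64.5]
ft_force: [-0.5, 0.2, -1.2]
finger_gap: 0.0
grip_force: 0.0
time: 8.35
tool_pos: [456.9, -154.6, 301.6]
tcp_rot: [176.3, -19.6, 14.1]
ft_force: [0.2, 0.7, 0.2]
finger_gap: -0.1
grip_force: 0.0
time: 8.6
tool_pos: [457.0, -154.6, 301.9]
tcp_rot: [179.7, -19.9, 4.0]
ft_force: [-0.8, -0.3, 0.4]
finger_gap: -0.1
grip_force: 0.0
t 8.6 turn [-0.002  0.085  0.015] shift now-axes [ 0.061  0.04  -0.03 ] shift goal-axes [ 0.064  0.039 -0.024] goal [ 462.  -158.2  306.8]
[-28.9 -16.3 120.   12.1  59.9  52.5]
```

```bash
python3 -m jog '0.064 0.039 -0.024 0 0.085 0.015 1;0 0 0 0 0 0 1;-0.116 0 0.25 0 0 0 1;-0.116 0 0.25 0 0 0 1;-0.116 0 0.25 0 0 0 1'
python3 - <<'E'
from h import *
go(*pose(W(526,-182.6,40),25,173,True)); print(sense()["joint_pos"].round(1))
s=snapshot("scene"); c=s["img"][120:340,140:400,::-1]; cv2.imwrite("pics/s3.png",cv2.resize(c,None,fx=2.6,fy=2.6,interpolation=cv2.INTER_CUBIC))
E
```

```text
time: 9.22
tool_pos: [462.8, -158.0, 224.1]
tcp_rot: [180.0, -25.0, 3.2]
ft_force: [-0.1, 0.1, -0.3]
finger_gap: -0.2
grip_force: 0.0
t 9.22 turn [-0.001  0.     0.002] shift now-axes [-0.123  0.002  0.244] shift goal-axes [-0.123  0.002  0.244] goal [ 462.  -158.2  196.8]
[-30.1 -10.5 124.8  18.8  46.   45.9]
```

View pics/s3.png

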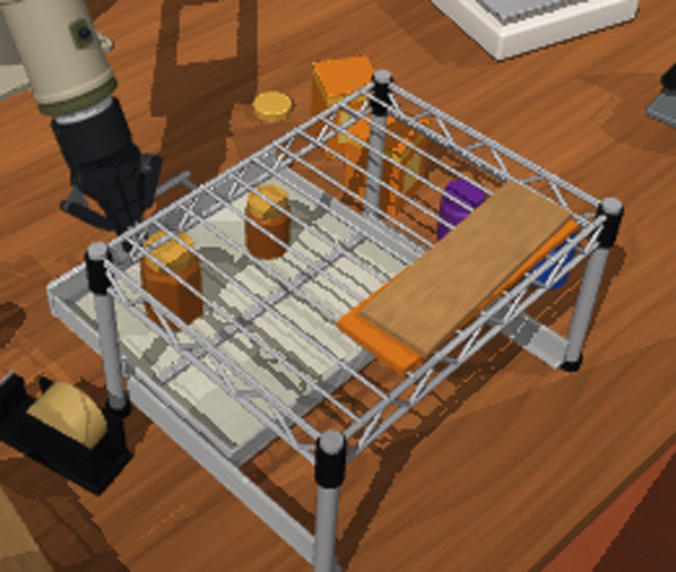

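The gripper is down between the panel and the hex jar (crop about (120,215), jar at (170,275)), clear of both. I'll lower it the rest of the way and push low.

```bash
python3 -m jog '-0.123 0 0.244 0 0 0 1;0 0 0 0 0 0 1;0.08 0 0.04 0 0 0 1'; python3 -m jog '0.036 0 0.017 0 0 0 1;0.027 0 0.013 0 0 0 1;0.027 0 0.013 0 0 0 1'; python3 -m jog '0.027 0 0.013 0 0 0 1;0.027 0 0.013 0 0 0 1;0.027 0 0.013 0 0 0 1;0.027 0 0.013 0 0 0 1'
python3 - <<'E'
from h import *
s=sense(); X,Y,Z=axes(); p,R=pose(W(570,-182.6,40),25,173,True); go(p,R); print("F.X",s["ft_force"]@X)
E
```

```text
time: 9.65
tool_pos: [471.7, -157.9, 198.7]
tcp_rot: [-180.0, -25.1, 3.0]
ft_force: [-0.2, -0.1, 1.2]
finger_gap: -0.3
grip_force: 0.0
time: 10.02
tool_pos: [481.6, -157.4, 198.3]
tcp_rot: [-180.0, -25.2, 3.0]
ft_force: [-4.6, -0.8, 3.4]
finger_gap: -0.1
grip_force: 2.2
time: 10.52
tool_pos: [493.4, -156.7, 197.7]
tcp_rot: [-180.0, -25.1, 3.0]
ft_force: [-3.7, 0.4, 3.9]
finger_gap: 0.2
grip_force: 2.3
t 10.53 turn [-0.    -0.002 -0.001] shift now-axes [ 0.109 -0.001  0.061] shift goal-axes [ 0.109 -0.001  0.061] goal [ 505.9 -155.9  196.8]
F.X -3.7002517769407612
```

```bash
python3 -m jog '0.027 0 0.013 0 0 0 1;0.027 0 0.013 0 0 0 1'; python3 -m jog '0.018 0 0.008 0 0 0 1'; python3 -m jog '0.014 0 0.006 0 0 0 1'; python3 -m jog '0.014 0 0.006 0 0 0 1'; python3 -m jog '0 0 0 0 0 0 1'
```

```text
time: 10.78
tool_pos: [499.5, -156.4, 197.7]
tcp_rot: [-180.0, -25.1, 3.0]
ft_force: [-4.0, -0.7, 2.4]
finger_gap: -0.0
grip_force: 2.1
time: 10.9
tool_pos: [501.4, -156.2, 197.7]
tcp_rot: [-180.0, -25.1, 3.0]
ft_force: [-4.1, 0.1, 3.7]
finger_gap: -0.1
grip_force: 2.3
time: 11.02
tool_pos: [502.8, -156.1, 197.7]
tcp_rot: [-180.0, -25.1, 3.0]
ft_force: [-4.0, -0.5, 2.9]
finger_gap: 0.2
grip_force: 2.1
time: 11.15
tool_pos: [504.3, -156.0, 197.7]
tcp_rot: [-179.9, -25.1, 3.0]
ft_force: [-3.8, -0.2, 2.1]
finger_gap: -0.2
grip_force: 1.9
time: 11.28
tool_pos: [504.4, -156.0, 197.7]
tcp_rot: [-180.0, -25.2, 3.0]
ft_force: [-1.6, -0.4, 0.6]
finger_gap: -0.4
grip_force: 0.8
```

```bash
for i in 1; do python3 -m jog '0.014 0 0.006 0 0 0 1'; python3 -m jog '0.014 0 0.006 0 0 0 1'; python3 -m jog '0.01 0 0.005 0 0 0 1'; done | grep -E "tool_pos|ft"
```

```text
tool_pos: [505.7, -156.0, 197.7]
ft_force: [-3.3, -0.2, 2.0]
tool_pos: [507.3, -155.9, 197.8]
ft_force: [-3.4, -0.6, 0.6]
tool_pos: [508.4, -155.8, 197.8]
ft_force: [-3.9, -0.5, 2.2]
```

```bash
(python3 -m jog '0.014 0 0.006 0 0 0 1'; python3 -m jog '0.014 0 0.006 0 0 0 1'; python3 -m jog '0.01 0 0.005 0 0 0 1') | grep -E "tool_pos|ft"
python3 - <<'E'
from h import *
t=snapshot("top"); X,Y,Z=axes()
m=cv2.inRange(cv2.cvtColor(t["img"],cv2.COLOR_RGB2HSV),(15,120,170),(28,255,255)); n,l,st,c=cv2.connectedComponentsWithStats(m)
for i in range(1,n):
    if st[i,4]>60 and c[i][1]<215 and c[i][0]>220: p=onz(t,*c[i],116 if c[i][0]>300 else 93); print(st[i],(p@X).round(1),(p@Y).round(1))
c=t["img"][100:250,240:400,::-1]; cv2.imwrite("pics/t4.png",cv2.resize(c,None,fx=4,fy=4,interpolation=cv2.INTER_CUBIC))
E
```

```text
tool_pos: [510.0, -155.8, 197.8]
ft_force: [-2.7, -0.4, 0.8]
tool_pos: [511.2, -155.7, 197.7]
ft_force: [-8.7, -1.0, 4.8]
tool_pos: [512.3, -155.6, 197.7]
ft_force: [-8.2, -0.2, 4.7]
[321 165  22  10 170] 624.9 -182.2
[325 178  16   7  73] 597.4 -183.1
[263 186  19  16 231] 579.4 -35.8
```

View pics/t4.png

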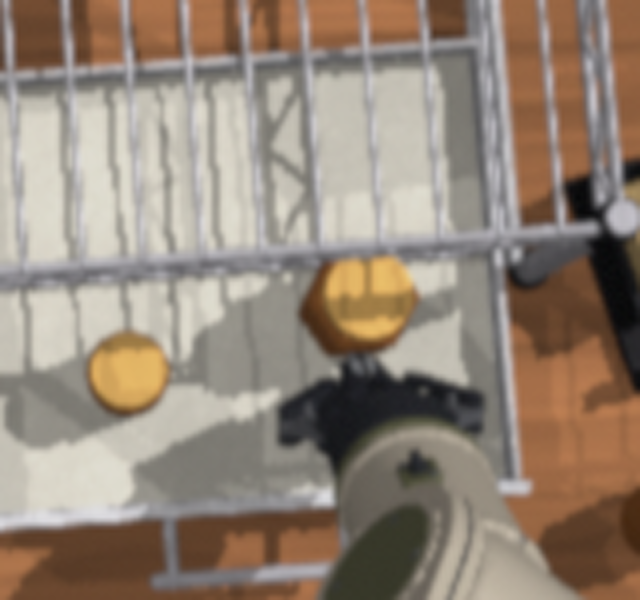

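The jar is standing at the bar: its lid is at crop (370,298), just in front of the rim, and the force stepped up to about 8 N. The round jar hasn't moved. I'll back off and re-tilt to 50° for the high push.

```bash
cat >> h.py <<'E'
def steps(tips,y=-182.3):
    """tips: list of (X,z,tilt); prints shift in the then tool axes and wy for each leg"""
    X=axes()[0]; 
    for a,b in zip(tips,tips[1:]):
        p,R=pose(W(a[0],y,a[1]),a[2],173,True); q,_=pose(W(b[0],y,b[1]),b[2],173,True)
        print(b,(R.T@(q-p)/100).round(3),"wy",round((b[2]-a[2])/60,3))
E
python3 - <<'E'
from h import *
s=sense(); R0=Ro.from_euler("xyz",s["tcp_rot"],degrees=True).as_matrix(); X,Y,Z=axes(); tip=s["tool_pos"]+173*R0[:,2]; print("tip",tip@X,tip@Y,tip@Z,s["ft_force"])
x0=tip@X
steps([(x0,40,25),(x0-25,42,25),(x0-25,46,30),(x0-24,54,35),(x0-22,62,40),(x0-21,70,45),(x0-20,75,50)])
E
```

```text
tip 576.7285046090283 -182.5124321452312 41.07876913431858 [-7.06484828 -0.21930724  3.64654988]
(np.float64(551.7285046090283), 42, 25) [-0.218  0.    -0.124] wy 0.0
(np.float64(551.7285046090283), 46, 30) [-0.134  0.    -0.03 ] wy 0.083
(np.float64(552.7285046090283), 54, 35) [-0.102 -0.    -0.058] wy 0.083
(np.float64(554.7285046090283), 62, 40) [-0.089 -0.    -0.047] wy 0.083
(np.float64(555.7285046090283), 70, 45) [-0.092  0.    -0.048] wy 0.083
(np.float64(556.7285046090283), 75, 50) [-0.108 -0.    -0.022] wy 0.083
```

```bash
python3 -m jog '-0.11 0 -0.06 0 0 0 1;-0.11 0 -0.06 0 0 0 1;-0.134 0 -0.03 0 0.083 0 1;-0.1 0 -0.058 0 0.083 0 1;-0.09 0 -0.047 0 0.083 0 1'; python3 -m jog '-0.092 0 -0.048 0 0.083 0 1;-0.108 0 -0.022 0 0.083 0 1;0 0 0 0 0 0 1'
python3 - <<'E'
from h import *
s=sense(); R0=Ro.from_euler("xyz",s["tcp_rot"],degrees=True).as_matrix(); X,Y,Z=axes(); tip=s["tool_pos"]+173*R0[:,2]; print("tip",tip@X,tip@Y,tip@Z,s["joint_pos"].round(1))
go(*pose(W(560,-182.3,75),50,173,True))
E
```

```text
time: 12.7
tool_pos: [451.7, -158.9, 195.3]
tcp_rot: [180.0, -40.3, 3.0]
ft_force: [0.3, 0.5, -1.0]
finger_gap: -0.1
grip_force: 0.0
time: 13.08
tool_pos: [431.8, -159.6, 185.6]
tcp_rot: [-179.8, -50.0, 2.7]
ft_force: [-0.3, -0.1, -0.4]
finger_gap: -0.1
grip_force: 0.0
tip 555.113810536339 -182.43877473745462 74.3379185643988 [-39.3 -14.4 139.3  68.3  33.7  -4.7]
t 13.07 turn [ 0.     0.001 -0.004] shift now-axes [ 0.035 -0.001  0.033] shift goal-axes [ 0.035 -0.001  0.033] goal [ 436.6 -159.3  186.2]
```

```bash
(python3 -m jog '0.039 0 0.046 0 0 0 1;0.039 0 0.046 0 0 0 1;0.039 0 0.046 0 0 0 1'; python3 -m jog '0.032 0 0.038 0 0 0 1;0.032 0 0.038 0 0 0 1'; python3 -m jog '0.025 0 0.026 0 0 0 1;0.03 0 0.013 0 0 0 1';python3 -m jog '0.03 0 0.013 0 0 0 1;0.03 0 0.013 0 0 0 1') | grep -E "time|tool_pos|ft"
python3 - <<'E'
from h import *
s=sense(); R0=Ro.from_euler("xyz",s["tcp_rot"],degrees=True).as_matrix(); X,Y,Z=axes(); tip=s["tool_pos"]+173*R0[:,2]; print("tip",tip@X,tip@Y,tip@Z)
E
```

```text
time: 13.45
tool_pos: [452.4, -158.9, 187.5]
ft_force: [-1.0, -0.2, -0.1]
time: 13.7
tool_pos: [461.9, -158.3, 187.2]
ft_force: [-8.2, 0.5, 7.4]
time: 13.95
tool_pos: [468.2, -158.0, 188.8]
ft_force: [-8.0, 0.4, 7.0]
time: 14.2
tool_pos: [474.2, -157.8, 192.1]
ft_force: [-9.1, -0.3, 8.3]
tip 597.8009486392419 -182.81349119450394 81.09525059266532
```

```bash
python3 - <<'E'
from h import *
t=snapshot("top");s=snapshot("scene"); np.save("t5.npy",t,allow_pickle=True)
c=t["img"][100:250,230:380,::-1]; d=s["img"][170:320,160:310,::-1]
cv2.imwrite("pics/m5.png",cv2.resize(np.hstack([c,d]),None,fx=2.66,fy=2.66,interpolation=cv2.INTER_CUBIC))
E
```

```text
(no output)
```

View pics/m5.png

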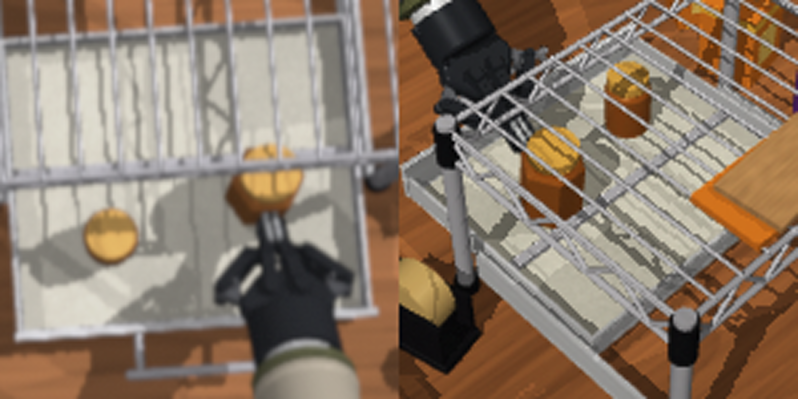

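The crops show the tray driven back: its panel edge moved from about row 229 to 222. The jar is still nearly upright. My push was too flat: the jar's rear flat must rise almost as fast as it goes forward, so friction held it down. I'll back off, hook the handle from behind to re-pull the tray, and then push up and forward.

```bash
(python3 -m jog '-0.064 0 -0.077 0 0 0 1;-0.129 0 -0.153 0 0 0 1;-0.129 0 -0.153 0 0 0 1;0.1 0 -0.25 0 -0.16 0 1;0.1 0 -0.25 0 -0.16 0 1';python3 -m jog '0.1 0 -0.2 0 -0.16 0 1;0 0 0 0 -0.16 0 1;0 0 0 0 -0.11 0 1;0 0 0 0 0 0 1') | grep -E "tim|tool|tcp|ft"
python3 - <<'E'
from h import *
t=np.load("t5.npy",allow_pickle=True).item(); X,Y,Z=axes()
for u,v in((128,375),(245,365)):
    p=onz(t,u/2.66+230,v/2.66+100,52); print("handle",p@X,p@Y)
t=snapshot("top"); cv2.imwrite("pics/t6.png",cv2.resize(t["img"][100:250,230:380,::-1],None,fx=4,fy=4,interpolation=cv2.INTER_CUBIC)); np.save("t6.npy",t,allow_pickle=True)
E
```

```text
time: 14.92
tool_pos: [407.2, -158.0, 226.7]
tcp_rot: [-179.0, -35.7, 3.4]
ft_force: [1.3, 2.3, -0.4]
time: 15.42
tool_pos: [405.6, -158.5, 249.8]
tcp_rot: [-179.3, -10.3, 4.0]
ft_force: [0.5, 0.6, 0.5]
handle 460.5929342181692 -43.69697916501254
handle 462.6693041792942 -154.90509339705315
```

View pics/t6.png

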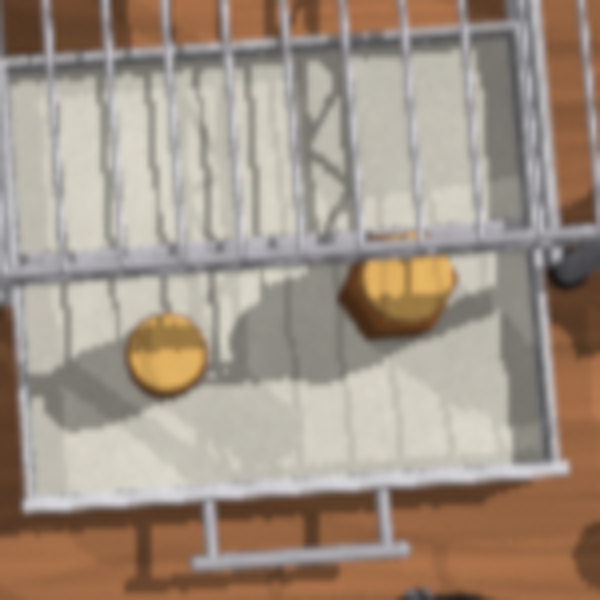

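The tray is clear to see with the handle running (192,564)–(410,549). Both jars are standing, and the hex jar (408,290) is squarely at the bar.

```bash
python3 - <<'E'
from h import *
t=np.load("t6.npy",allow_pickle=True).item(); X,Y,Z=axes()
for u,v,z in((192,564,52),(410,549,52),(408,287,116),(28,508,60),(566,468,60)):
    p=onz(t,u/4+230,v/4+100,z); print(p@X,p@Y)
s=sense(); R0=Ro.from_euler("xyz",s["tcp_rot"],degrees=True).as_matrix(); tip=s["tool_pos"]+173*R0[:,2]; print("tip",tip@X,tip@Y,tip@Z)
go(*pose(W(482.5,-112,100),5,173,True)); go(*pose(W(482.5,-112,36),5,173,True))
E
```

```text
460.5565081768783 -43.390191492777134
460.85832986581613 -180.95405613294963
619.5672026746296 -183.27809885679392
502.61450296389546 57.26260496313858
505.008674343482 -281.05020806718306
tip 427.4691642088582 -176.96028257180043 79.2806023055247
t 15.47 turn [-0.015 -0.089  0.017] shift now-axes [ 0.751 -0.667 -0.087] shift goal-axes [ 0.727 -0.678 -0.166] goal [472.7 -87.  272.3]
t 15.47 turn [-0.015 -0.089  0.017] shift now-axes [ 0.636 -0.658  0.543] shift goal-axes [ 0.672 -0.678  0.471] goal [472.7 -87.  208.3]
```

```bash
(python3 -m jog '0 0 -0.2 -0.015 -0.089 0.017 1;0.37 -0.34 0 0 0 0 1;0.37 -0.34 0 0 0 0 1;0 0 0 0 0 0 1') | grep -E "tim|tool|tcp|ft"
python3 - <<'E'
from h import *
go(*pose(W(484,-112,36),5,173,True))
E
```

```text
time: 15.98
tool_pos: [473.0, -85.5, 275.9]
tcp_rot: [-180.0, -5.1, 3.1]
ft_force: [-0.5, 0.0, 0.5]
t 15.97 turn [-0.001 -0.002  0.002] shift now-axes [-0.049  0.015  0.674] shift goal-axes [-0.048  0.015  0.674] goal [474.2 -86.9 208.3]
```

```bash
(python3 -m jog '-0.05 0.015 0.33 0 0 0 1;0 0 0.17 0 0 0 1';python3 -m jog '0 0 0.17 0 0 0 1;0 0 0 0 0 0 1'; python3 -m jog '-0.06 0 -0.005 0 0 0 1;-0.04 0 -0.004 0 0 0 1';python3 -m jog '-0.04 0 -0.004 0 0 0 1;-0.03 0 -0.003 0 0 0 1') | grep -E "tim|tool|tcp|ft"

```

```text
time: 16.23
tool_pos: [469.8, -89.2, 223.5]
tcp_rot: [-180.0, -4.8, 2.9]
ft_force: [-0.7, 0.1, -0.2]
time: 16.48
tool_pos: [472.0, -89.1, 207.3]
tcp_rot: [-180.0, -4.8, 2.9]
ft_force: [-1.1, 0.8, 0.2]
time: 16.73
tool_pos: [463.8, -89.7, 210.1]
tcp_rot: [179.9, -5.2, 3.0]
ft_force: [8.2, 0.6, -5.9]
time: 16.98
tool_pos: [456.9, -90.1, 210.5]
tcp_rot: [179.9, -5.2, 3.0]
ft_force: [7.7, 1.1, -4.9]
```

```bash
(python3 -m jog '-0.03 0 -0.003 0 0 0 1;-0.03 0 -0.003 0 0 0 1'; python3 -m jog '-0.02 0 -0.002 0 0 0 1';python3 -m jog '-0.02 0 -0.002 0 0 0 1') | grep -E "tool|ft"

```

```text
tool_pos: [450.9, -90.4, 210.5]
ft_force: [8.2, -0.2, -5.9]
tool_pos: [449.1, -90.5, 210.6]
ft_force: [15.8, 1.8, -8.6]
tool_pos: [448.2, -90.6, 211.3]
ft_force: [24.3, 2.6, -16.3]
```

```bash
(python3 -m jog '-0.02 0 -0.002 0 0 0 1'; python3 -m jog '-0.02 0 -0.002 0 0 0 1') | grep -E "tool|ft"

```

```text
tool_pos: [447.4, -90.6, 211.9]
ft_force: [32.7, 2.2, -15.3]
tool_pos: [446.6, -90.8, 212.7]
ft_force: [38.0, 4.5, -15.2]
```

The tray is at its stop again. I'll ease off, lift out, move over behind the jar and tilt to 50°.

```bash
(python3 -m jog '0.1 0 0.009 0 0 0 1;0 0 0 0 0 0 1;0 0 -0.4 0 0 0 1;0 0 -0.4 0 0 0 1;-0.12 0.35 0 0 0 0 1' ; python3 -m jog '-0.12 0.35 0 0 0 0 1;0 0 0 0 0.15 0 1;0 0 0 0 0.15 0 1;0 0 0 0 0.15 0 1;0 0 0 0 0.15 0 1'; python3 -m jog '0 0 0 0 0.15 0 1;0 0 0 0 0 0 1') | grep -E "tim|tool|tcp|ft"
python3 - <<'E'
from h import *
go(*pose(W(553,-182.5,62),50,173,True))
t=snapshot("top"); X,Y,Z=axes(); cv2.imwrite("pics/t7.png",cv2.resize(t["img"][100:250,230:380,::-1],None,fx=4,fy=4,interpolation=cv2.INTER_CUBIC)); np.save("t7.npy",t,allow_pickle=True)
E
```

```text
time: 18.35
tool_pos: [435.9, -125.7, 291.8]
tcp_rot: [179.8, -5.3, 3.2]
ft_force: [-0.2, -1.0, -0.3]
time: 18.98
tool_pos: [424.1, -161.5, 286.8]
tcp_rot: [179.9, -41.2, 3.0]
ft_force: [0.7, 1.3, 0.0]
time: 19.23
tool_pos: [423.5, -161.3, 285.5]
tcp_rot: [-179.9, -49.9, 2.8]
ft_force: [1.0, 1.0, -0.4]
t 19.23 turn [ 0.001  0.002 -0.002] shift now-axes [-0.818 -0.011  0.771] shift goal-axes [-0.82  -0.011  0.769] goal [ 429.6 -159.9  173.2]
```

View pics/t7.png

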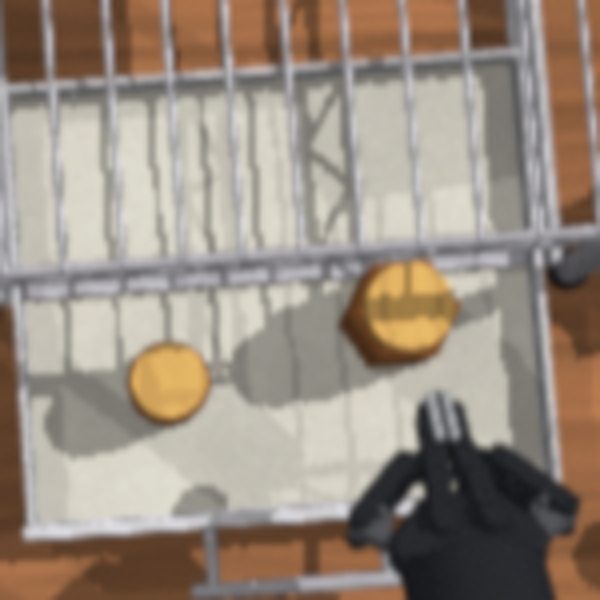

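The tray is fully out and both jars are standing: hex lid at (411,306), round lid at (170,382). That is my ten pictures, so from here I'll check by numbers. I'll lower, touch, then push forward and up in about equal measure.

```bash
(python3 -m jog '-0.27 0 0.26 0 0 0 1;-0.27 0 0.26 0 0 0 1;-0.27 -0.01 0.25 0 0 0 1;0 0 0 0 0 0 1';
python3 -m jog '0.064 0 0.077 0 0 0 1;0.032 0 0.038 0 0 0 1'; python3 -m jog '0.026 0 0.03 0 0 0 1';python3 -m jog '0.013 0 0.015 0 0 0 1') | grep -E "tim|tool|tcp|ft"
python3 - <<'E'
from h import *
s=sense(); R0=Ro.from_euler("xyz",s["tcp_rot"],degrees=True).as_matrix(); X,Y,Z=axes(); tip=s["tool_pos"]+173*R0[:,2]; print("tip",tip@X,tip@Y,tip@Z)
t=np.load("t7.npy",allow_pickle=True).item()
for u,v,z in((411,306,116),(28,530,60),(170,382,93)): p=onz(t,u/4+230,v/4+100,z); print(p@X,p@Y)
E
```

```text
time: 19.77
tool_pos: [430.3, -158.6, 171.8]
tcp_rot: [-179.6, -49.5, 2.8]
ft_force: [0.4, 1.1, 0.3]
time: 20.02
tool_pos: [448.3, -160.3, 178.0]
tcp_rot: [179.7, -50.1, 3.3]
ft_force: [0.3, 0.4, 0.2]
time: 20.15
tool_pos: [451.6, -159.9, 177.3]
tcp_rot: [179.7, -50.1, 3.2]
ft_force: [-8.7, -1.2, 7.2]
time: 20.27
tool_pos: [453.3, -159.7, 177.1]
tcp_rot: [179.7, -50.1, 3.2]
ft_force: [-8.7, 0.1, 6.9]
tip 576.8804059186533 -184.1385778704032 66.14893060401346
607.9739953217957 -184.1557507108813
488.8489118022406 58.14119175103881
573.657150697811 -36.79359319434886
```

```bash
(python3 -m jog '0.023 0 -0.019 0 0 0 1'; python3 -m jog '0.023 0 -0.019 0 0 0 1'; python3 -m jog '0.03 0 0.003 0 0 0 1'; python3 -m jog '0.03 0 0.003 0 0 0 1') | grep -E "tool|ft"
```

```text
tool_pos: [452.9, -159.4, 179.4]
ft_force: [-0.2, -0.7, -0.1]
tool_pos: [452.7, -159.3, 182.1]
ft_force: [-0.9, 0.5, 0.3]
tool_pos: [454.6, -159.1, 183.8]
ft_force: [-5.3, -0.2, 3.0]
tool_pos: [456.8, -159.1, 185.9]
ft_force: [-8.6, -0.2, 6.2]
```

```bash
cat >> h.py <<'E'
def look():
    t=snapshot("top"); X,Y,Z=axes(); s=sense(); R0=Ro.from_euler("xyz",s["tcp_rot"],degrees=True).as_matrix(); tip=s["tool_pos"]+173*R0[:,2]
    print("tip",round(tip@X,1),round(tip@Y,1),round(tip@Z,1),"F",s["ft_force"].round(1))
    hsv=cv2.cvtColor(t["img"],cv2.COLOR_RGB2HSV)
    m=cv2.inRange(hsv,(15,120,110),(28,255,255)); m[:, :305]=0; m[:,360:]=0; m[:100]=0; m[215:]=0
    v,u=np.nonzero(m)
    if len(u): print("hex lid px n",len(u),"u",u.min(),u.max(),"v",v.min(),v.max(),"mean",u.mean().round(1),v.mean().round(1))
    m=cv2.inRange(hsv,(15,120,110),(28,255,255)); m[:,:250]=0; m[:,295:]=0; m[:140]=0; m[230:]=0
    v,u=np.nonzero(m); print("round lid",len(u),u.mean().round(1),v.mean().round(1))
    # tray panel: bright rim in columns 238-250 just above the dark wood
    g=cv2.cvtColor(t["img"],cv2.COLOR_RGB2GRAY).astype(int); col=g[205:250,240:246].mean(1); print("panel edge row",205+np.argmin(np.diff(col)))
E
python3 - <<'E'
from h import *
look()
E
(python3 -m jog '0.023 0 -0.019 0 0 0 1'; python3 -m jog '0.035 0 -0.003 0 0 0 1'; python3 -m jog '0.035 0 -0.003 0 0 0 1') | grep -E "tool|ft"
python3 - <<'E'
from h import *
look()
E
```

```text
tip 580.5 -183.7 75.1 F [-5.5  1.   4.4]
hex lid px n 381 u 320 343 v 165 184 mean 331.6 173.8
round lid 289 271.6 194.0
panel edge row 233
tool_pos: [456.6, -158.9, 188.4]
ft_force: [-1.0, -0.5, -0.2]
tool_pos: [458.6, -158.7, 191.2]
ft_force: [-1.0, 0.4, -0.4]
tool_pos: [460.8, -158.7, 194.2]
ft_force: [-0.9, -0.0, 0.9]
tip 584.5 -183.4 83.5 F [-1.3 -0.6  0.7]
hex lid px n 329 u 320 343 v 164 182 mean 331.6 172.4
round lid 290 271.5 194.0
panel edge row 233
```

```bash
(python3 -m jog '-0.096 0 -0.115 0 0 0 0.67;0 0 0 0 0 0 0.67;0.06 0 -0.05 0 0 0 0.67;0.06 0 -0.05 0 0 0 0.67;0 0 0 0 0 0 0.67' 20) | grep -E "tim|tool|gap|ft"
cat >> h.py <<'E'
def tray_px(a,b):
    f=lambda t: cv2.GaussianBlur(cv2.cvtColor(t["img"],cv2.COLOR_RGB2GRAY),(0,0),.8)[222:246,233:262].astype(np.float32)
    return cv2.phaseCorrelate(f(a),f(b),cv2.createHanningWindow((29,24),cv2.CV_32F))
E
python3 - <<'E'
from h import *
look(); b=snapshot("top"); L=lambda n: np.load(n,allow_pickle=True).item()
print("t3>now",tray_px(L("t3.npy"),b),"t7>now",tray_px(L("t7.npy"),b),"t3>t7",tray_px(L("t3.npy"),L("t7.npy")),"t3>t6",tray_px(L("t3.npy"),L("t6.npy")))
E
```

```text
time: 21.88
tool_pos: [446.5, -159.8, 210.9]
ft_force: [-0.5, 0.1, 0.2]
finger_gap: 14.2
tip 569.6 -183.5 99.1 F [-0.6  0.6 -0.6]
hex lid px n 413 u 320 343 v 165 187 mean 331.4 175.4
round lid 289 271.6 194.0
panel edge row 233
t3>now ((0.22581761299453618, 0.13201632906905836), 0.7110121336248186) t7>now ((0.020383590127629247, -0.5963778447447208), 0.7042665812704298) t3>t7 ((-0.2944444788738032, 0.9454394051056472), 0.9143383423487346) t3>t6 ((-1.2840258230867825, -0.033494337661279516), 0.3623590760760837)
```

The tray is still within about 2 mm of its stop and the jar has settled upright. I'll push on the lid, where the lever beats the friction, following an arc about the bar edge.

```bash
python3 - <<'E'
from h import *
Xb,Zb=641,26
def P(off,h,th):  # off behind the front flat, h over base
    a=np.radians(th); x,z=-off,h-8; return Xb+x*np.cos(a)+z*np.sin(a), Zb-x*np.sin(a)+z*np.cos(a)
L=[(569.6,99.1,50)]
for th,t,off,h,k in((0,50,57,91,11),(5,51,57,91,11),(10,53,57,91,11),(15,55,57,91,11),(20,57,57,91,11),(25,59,57,90,11),(30,61,57,88,9),(35,63,57,84,4),(40,65,58,80,0),(45,67,60,76,-4),(50,69,60,74,-8),(55,70,60,70,-11)):
    x,z=P(off,h,th); a=np.radians(t); L.append((round(x-k*np.cos(a),1),round(z-k*np.sin(a),1),t))
steps(L,-183.5)
E
```

```text
(np.float64(576.9), np.float64(100.6), 50) [0.058 0.    0.046] wy 0.0
(np.float64(584.5), np.float64(105.1), 51) [0.053 0.    0.03 ] wy 0.017
(np.float64(592.7), np.float64(108.9), 53) [ 0.021 -0.     0.041] wy 0.033
(np.float64(601.1), np.float64(111.9), 55) [0.014 0.    0.05 ] wy 0.033
(np.float64(609.8), np.float64(114.3), 57) [ 0.009 -0.     0.059] wy 0.033
(np.float64(618.3), np.float64(115.0), 59) [-0.008 -0.     0.069] wy 0.033
(np.float64(627.3), np.float64(115.9), 61) [-0.006  0.     0.074] wy 0.033
(np.float64(636.1), np.float64(117.4), 63) [-0.005  0.     0.071] wy 0.033
(np.float64(642.9), np.float64(118.4), 65) [-0.021 -0.     0.057] wy 0.033
(np.float64(648.2), np.float64(120.2), 67) [-0.022  0.     0.041] wy 0.033
(np.float64(655.9), np.float64(121.9), 69) [-0.015 -0.     0.065] wy 0.033
(np.float64(661.1), np.float64(121.0), 70) [-0.02   0.     0.052] wy 0.017
```

```bash
(python3 -m jog '0.029 0 0.023 0 0 0 0.67;0.029 0 0.023 0 0 0 0.67'; python3 -m jog '0.027 0 0.015 0 0.008 0 0.67'; python3 -m jog '0.027 0 0.015 0 0.008 0 0.67';python3 -m jog '0.011 0 0.02 0 0.016 0 0.67'; python3 -m jog '0.011 0 0.02 0 0.016 0 0.67') | grep -E "tool|ft"
python3 - <<'E'
from h import *
look()
E
```

```text
tool_pos: [453.2, -159.0, 211.0]
ft_force: [-1.2, 0.2, -0.0]
tool_pos: [456.2, -158.9, 212.3]
ft_force: [-0.9, 0.2, 0.1]
tool_pos: [459.0, -158.7, 213.3]
ft_force: [-0.3, -0.2, -0.5]
tool_pos: [461.3, -158.6, 213.1]
ft_force: [0.3, 0.2, -0.5]
tool_pos: [463.4, -158.5, 212.6]
ft_force: [-0.9, -0.3, 0.5]
tip 592.4 -183.2 108.1 F [-1.   1.3 -0.9]
hex lid px n 316 u 320 343 v 164 181 mean 331.6 172.1
round lid 289 271.6 194.0
panel edge row 233
```

```bash
(python3 -m jog '0.007 0 0.025 0 0.016 0 0.67'; python3 -m jog '0.007 0 0.025 0 0.016 0 0.67'; python3 -m jog '0.005 0 0.03 0 0.016 0 0.67';python3 -m jog '0.005 0 0.03 0 0.016 0 0.67'; python3 -m jog '-0.003 0 0.035 0 0.016 0 0.67') | grep -E "tool|ft"
python3 - <<'E'
from h import *
look(); print(sense()["joint_pos"].round(1),sense()["tcp_rot"])
E
```

```text
tool_pos: [465.8, -158.5, 211.7]
ft_force: [-1.5, 0.1, 0.4]
tool_pos: [468.3, -158.4, 210.9]
ft_force: [-0.6, 0.6, 1.3]
tool_pos: [471.1, -158.3, 209.7]
ft_force: [-1.0, 1.0, 1.3]
tool_pos: [474.1, -158.3, 208.8]
ft_force: [-3.5, -0.3, 6.1]
tool_pos: [477.4, -158.4, 207.8]
ft_force: [-4.7, 1.5, 11.8]
tip 615.1 -184.0 115.9 F [-4.4 -0.   9.6]
hex lid px n 191 u 322 342 v 152 172 mean 331.3 162.3
round lid 289 271.6 194.0
panel edge row 233
[-36.1  -9.4 135.1  84.9  32.3 -17.4] [179.8007621  -57.90528004   3.13411174]
```

```bash
(python3 -m jog '0.02 0 -0.012 0 0 0 0.67'; python3 -m jog '0.02 0 0.012 0 0 0 0.67'; python3 -m jog '0.018 0 0.02 0 0.016 0 0.67') | grep -E "tool|ft"
python3 - <<'E'
from h import *
look()
E
```

```text
tool_pos: [476.8, -158.1, 209.0]
ft_force: [-0.9, 0.6, -0.3]
tool_pos: [478.6, -157.9, 209.6]
ft_force: [-0.8, 0.7, 1.2]
tool_pos: [481.3, -157.6, 210.0]
ft_force: [-1.6, -0.0, -0.8]
tip 620.1 -183.3 119.9 F [-0.5  0.2  0.8]
hex lid px n 167 u 322 341 v 151 171 mean 330.6 160.2
round lid 291 271.6 194.0
panel edge row 233
```

```bash
(python3 -m jog '0.002 0 0.03 0 0.016 0 0.67'; python3 -m jog '0 0 0.03 0 0.016 0 0.67'; python3 -m jog '0 0 0.03 0 0.016 0 0.67') | grep -E "tool|ft"
python3 - <<'E'
from h import *
look()
E
```

```text
tool_pos: [483.9, -157.5, 208.4]
ft_force: [0.3, 0.2, -0.2]
tool_pos: [486.4, -157.3, 206.7]
ft_force: [-0.5, 0.9, -0.1]
tool_pos: [489.0, -157.2, 205.2]
ft_force: [0.0, 0.3, -0.6]
tip 632.0 -183.2 122.4 F [ 0.6  0.1 -0.5]
hex lid px n 150 u 322 340 v 147 167 mean 329.7 153.6
round lid 296 271.7 194.1
panel edge row 233
```

```bash
(python3 -m jog '-0.006 0 0.034 0 0.016 0 0.67'; python3 -m jog '-0.01 0 0.034 0 0.016 0 0.67'; python3 -m jog '-0.012 0 0.034 0 0.016 0 0.67') | grep -E "tool|ft"
python3 - <<'E'
from h import *
look()
E
```

```text
tool_pos: [491.7, -157.0, 203.2]
ft_force: [-0.9, 0.2, 0.3]
tool_pos: [494.3, -156.9, 200.7]
ft_force: [-0.1, 0.2, -0.6]
tool_pos: [496.8, -156.8, 198.1]
ft_force: [-0.1, 0.2, 0.4]
tip 643.6 -183.2 122.8 F [ 0.1  0.8 -0. ]
hex lid px n 208 u 321 341 v 144 158 mean 329.6 151.5
round lid 296 271.7 194.1
panel edge row 233
```

```bash
(python3 -m jog '-0.022 0 0.04 0 0.016 0 0.67'; python3 -m jog '-0.022 0 0.04 0 0.016 0 0.67') | grep -E "tool|ft"
python3 - <<'E'
from h import *
look()
E
```

```text
tool_pos: [499.5, -156.7, 194.7]
ft_force: [0.2, 0.2, 2.7]
tool_pos: [502.6, -156.7, 191.5]
ft_force: [0.4, 0.7, 4.7]
tip 652.1 -183.4 122.0 F [0.8 0.4 5.4]
hex lid px n 205 u 321 340 v 142 157 mean 329.0 149.4
round lid 297 271.7 194.1
panel edge row 233
```

```bash
(python3 -m jog '-0.007 0 0.033 0 0.016 0 0.67'; python3 -m jog '-0.009 0 0.035 0 0.016 0 0.67') | grep -E "tool|ft"
python3 - <<'E'
from h import *
look()
E
```

```text
tool_pos: [505.1, -156.5, 189.3]
ft_force: [0.3, 0.1, 0.4]
tool_pos: [507.8, -156.2, 186.7]
ft_force: [0.8, -0.2, 0.4]
tip 659.3 -183.2 122.0 F [ 0.6 -1.3 -0.6]
hex lid px n 183 u 321 339 v 140 153 mean 328.3 146.4
round lid 296 271.7 194.1
panel edge row 233
```

```bash
(python3 -m jog '-0.016 0 0.035 0 0.016 0 0.67'; python3 -m jog '-0.018 0 0.035 0 0.016 0 0.67'; python3 -m jog '0 0 0 0 0 0 0.67') | grep -E "tool|ft"
python3 - <<'E'
from h import *
look()
E
```

```text
tool_pos: [510.4, -156.1, 184.0]
ft_force: [-0.1, 0.8, -0.7]
tool_pos: [513.0, -156.0, 181.0]
ft_force: [-0.3, 0.8, 0.2]
tool_pos: [512.9, -155.9, 180.5]
ft_force: [0.6, -0.7, 0.5]
tip 666.5 -183.2 121.7 F [-0.5  0.2 -0.4]
hex lid px n 59 u 320 331 v 130 136 mean 325.1 133.1
round lid 297 271.7 194.1
panel edge row 233
```

The lid jumped about 13 px, so the jar has gone over. I'll withdraw straight back along the tool axis, then check by colour masks.

```bash
(python3 -m jog '0 0 -0.3 0 0 0 0.67;0 0 -0.4 0 0 0 0.67;0 0 -0.4 0 0 0 0.67;-0.1 0 -0.3 0 -0.16 0 0.67;0 0 -0.2 0 -0.16 0 0.67'; python3 -m jog '0 0 -0.3 0 -0.16 0 0.67;0 0 -0.3 0 -0.16 0 0.67;0 0 0 0 0 0 0.67;0 0 0 0 0 0 0.67') | grep -E "tim|tool|tcp|ft"
python3 - <<'E'
from h import *
look(); X,Y,Z=axes(); b=snapshot("top"); s=snapshot("scene"); L=lambda n: np.load(n,allow_pickle=True).item()
print("t7>now",tray_px(L("t7.npy"),b))
np.save("t8.npy",b,allow_pickle=True)
hsv=cv2.cvtColor(b["img"],cv2.COLOR_RGB2HSV)
def ext(t,m,zs):
    v,u=np.nonzero(m); print(len(u),"u",u.min(),u.max(),"v",v.min(),v.max())
    for z in zs:
        P=np.array([onz(t,i,j,z) for i,j in zip(u,v)]); x,y=P@X,P@Y; print("  z",z,"X",np.percentile(x,[2,50,98]).round(0),"Y",np.percentile(y,[2,50,98]).round(0))
m=cv2.inRange(hsv,(8,150,50),(28,255,255)); m[:,:290]=0; m[:,365:]=0; m[:95]=0; m[210:]=0
n,l,st,c=cv2.connectedComponentsWithStats(m); print(st[1:][st[1:,4]>15])
roi=np.isin(l,[i for i in range(1,n) if st[i,4]>15]); ext(b,roi,(80,60))
g=cv2.inRange(hsv,(18,130,110),(28,255,255))&(roi*255).astype(np.uint8); ext(b,g,(60,40))
print(sense()["joint_pos"].round(1))
E
```

```text
time: 26.38
tool_pos: [392.8, -182.4, 225.4]
tcp_rot: [-178.9, -54.2, 3.5]
ft_force: [-0.7, 1.2, -0.6]
time: 26.88
tool_pos: [352.7, -184.4, 260.8]
tcp_rot: [-179.0, -37.2, 4.3]
ft_force: [-0.5, 1.2, 0.1]
tip 446.5 -197.0 122.2 F [ 0.1 -0.1 -0.9]
hex lid px n 59 u 320 331 v 130 136 mean 325.1 133.1
round lid 291 271.6 194.0
panel edge row 233
t7>now ((-0.39869518263744297, -0.3404439094665346), 0.7173815270264944)
[[321 134  12  25 260]
 [314 140   4  19  50]
 [336 140   4  18  44]
 [316 165  25   6  90]]
444 u 314 340 v 134 170
  z 80 X [630. 679. 716.] Y [-209. -179. -150.]
  z 60 X [632. 682. 720.] Y [-212. -182. -152.]Traceback (most recent call last):
  File "<stdin>", line 13, in <module>
  File "<stdin>", line 7, in ext
    return umr_minimum(a, axis, None, out, keepdims, initial, where)
ValueError: zero-size array to reduction operation minimum which has no identity
```

```bash
python3 -m jog '0 0 -0.3 0 0 0 0.67;0 0 -0.3 0 0 0 0.67;0 0 0 0 0 0 0.67' | grep -E "tim|tool|ft"
python3 - <<'E'
from h import *
s=snapshot("scene"); b=snapshot("top"); X,Y,Z=axes()
hs=cv2.cvtColor(s["img"],cv2.COLOR_RGB2HSV); m=cv2.inRange(hs,(18,130,110),(28,255,255)); m[:200]=0; m[330:]=0; m[:,:185]=0; m[:,330:]=0
n,l,st,c=cv2.connectedComponentsWithStats(m); print([(st[i],c[i].round(1)) for i in range(1,n) if st[i,4]>25])
for i in range(1,n):
    if st[i,4]>25:
        for uv in((325.1,133.1),(271.6,194)):
            p,e=tri(ray(s,*c[i]),ray(b,*uv)); print(i,uv,(p@X).round(1),(p@Y).round(1),p[2].round(1),"gap",e.round(1))
look()
E
```

```text
time: 27.4
tool_pos: [316.4, -189.0, 309.9]
ft_force: [-0.2, -0.6, 0.9]
[(array([236, 200,  12,   4,  39], dtype=int32), array([241.3, 201.4])), (array([233, 253,  10,  11,  58], dtype=int32), array([237.4, 258.1]))]
1 (325.1, 133.1) 696.0 -156.0 225.4 gap 6.9
1 (271.6, 194) 578.3 -35.9 71.5 gap 2.0
3 (325.1, 133.1) 723.1 -185.6 58.1 gap 8.5
3 (271.6, 194) 588.0 -48.0 -169.9 gap 23.0
tip 410.0 -199.1 169.2 F [-0.3 -0.2 -0.7]
hex lid px n 59 u 320 331 v 130 136 mean 325.1 133.1
round lid 290 271.6 194.0
panel edge row 233
```

The lid is now at about X 723, z 58: lying behind the bar, with the base end at about X 632, just at the bar. The tray is out, the round jar hasn't moved, and the arm is clear. Handing in.

```bash
python3 -c "
from bench import *
print(hand_in())"
```

```text
the job is handed in; nothing more can be done
None
```

The job is handed in: by the last camera measurements the honey jar lies over the bar with its base end on it and its lid down behind, the tray is out to within about 2 mm of its stop, and the round jar is still standing; my first push drove the tray about 17 mm back in, so I re-pulled it by the handle before tipping the jar.

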